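# Snap the cover onto the cap tub

### The job

Close the steel tub that holds the gold jar caps: set the blue cover on it and press it down until both of its steel clip arms have snapped under the rim and the cover sits fully home and level, then let go.

Things in the scene. Friction and masses are not known exactly. Their poses are not given: they have to be found in the camera images.
- cover_grip (a point): Grasp point of the blue round snap cover (plate 95 mm across): middle of its upright bar handle, 60 mm long (x axis), 18 mm thick (y), 38 mm high; 24 mm above the plate's top, 56 mm above the worktop at the start. z up. The tapered plug beneath (26 mm deep, 56 to 71 mm across) centres it in the tub at any yaw. About 0.2 kg. Fully home this point is 30 mm above the rim, on its axis.
- cap_tub_rim (a point): Centre of the mouth, level with the rim's top, of the fixed round steel tub that holds the gold jar caps. 66 mm high, 76 mm across inside, flange rim 94 mm across and 5 mm thick. z up. An identical tub nearby holds a roll of white labels: the wrong one.
- clip_front (a joint): Angle (rad) of the sprung rigid steel clip arm at the cover's -x end (108 mm over both arms; they hang beside the plug and end 2 mm short of its foot). 0 = straight, at rest or snapped under the rim; about 0.2 when spread over the rim. Snapping the cover on takes a downward push of roughly 10 to 16 N; the force climbs sharply once it is home.
- clip_back (a joint): The same for the clip arm at the cover's +x end: 0 = straight, at rest or snapped under the rim; grows as it is spread outward.

How it is judged:
At the end, for the whole second after the job is handed in: The cover is on the tub with the gold caps: its grasp point within 10 mm of the tub's axis and no more than 34 mm above the rim (30 mm is fully home), level within 0.07 rad, both clip arms sprung back to within 0.07 rad of straight under the rim (horizontal distance between cover_grip and cap_tub_rim below 0.01 m and z of cover_grip in the frame of cap_tub_rim below 0.034 m and angle between cover_grip's own z axis and vertical below 0.07 rad and value of joint each of clip_front, clip_back below 0.07 rad); the robot touches nothing.
It also fails if it takes over 35 s, if anything falls off the work surface, if the arm or the gripper's body presses on something with over 40 N, if the wrist force passes 120 N, or if a joint passes its speed limit or range.

### The arm

A 6-joint arm with a two-finger parallel gripper is mounted at the origin on a cart in front of the work surface, level with it; the furniture and walls round the work are solid. World frame = base frame: x ahead of the robot, y to its left, z up, the work surface at z = 0. Lengths are in m, angles in rad, forces in N, time in s.
With the tool pointing down it reaches from about 0.4 to 0.825 m from the base axis. Payload 7 kg.
Tool frame: the origin (TCP) lies on the centre line of the jaws, within the pads' length; the fingertips stand 22 mm ahead of it and the grasp point (between the pads) lies 3 mm ahead of it; z points along the fingers, y is the direction in which the jaws open and shut (so a half turn about z gives the same grasp; the last joint's range is limited). The gripper opens to 88 mm and grips with 3 to 60 N. Pads are 19 mm wide; open, the fingers measure 130 mm over their backs; the gripper's body (78 mm by 193 mm) begins 47 mm behind the grasp point.
Start: joints at [-0.831, 0.359, 0.012, 0, -1.224, -0.288], TCP at [0.295, -0.607, 0.249] pointing down, gripper open.
Joint ranges: [-3.07, 3.07], [-1.43, 2.12], [-1.02, 1.25], [-3.03, 1.67], [-3.05, -0], [-3.03, 3.03]. Speed limits (rad/s): [2.39, 2.39, 3.01, 3.14, 3.14, 3.14].

### API

Orientations are given as [roll, pitch, yaw] about the fixed x, y, z axes, in that order (R = Rz(yaw) Ry(pitch) Rx(roll)).
In Python, from station import arm gives the robot as it stands. The module is installed in compiled form; this text tells all that it offers.
- The arm moves only by the tool arm_command, never from a script. Its argument "motion" is a list of rows, each a list of 3 entries, a list of its own where there are three numbers: the shift along the tool's x, y, z in mm, then the turn, a rotation vector about the tool's x, y, z in degrees, then the opening, from 0 (shut) to 1 (fully open). In form: [[[tx, ty, tz], [wx, wy, wz], grip], ...]. A call has 1 to 20 rows; each row shifts and turns the commanded pose from where the row before left it, along the tool's axes as they then stand; what a row does not reach is not made up. A row lasts 1/12 s, in which the tool goes at most 41.7 mm and 7.16 degrees, less where a joint would pass 70% of its speed; a pose out of reach is approached as far as the arm can. A call is refused whole if a number of a shift passes 41.7 or a number of a turn 7.16, either way. A call with a gripper value outside its range is refused whole. The fingers move at their own pace and stop on an object; "newtons" is the grip in N (left out, the last holds). Time passes only in rows, so rows that do not move let the fingers close. It gives the time, the measured TCP pose, the force and the opening at its end, in the units of the state.
- arm.get_state(): the state, without advancing time (a new reading comes with each control period).
- arm.grab_frame(name): name is "scene" or "top" or "wrist"; returns the picture (480x640x3 uint8, red, green, blue); there is no depth.
- arm.camera_info(name): a dict with "fov_y" (degrees; the focal length in pixels is half the picture's height over the tangent of half this angle, whatever the lens; pixels are square), "cx", "cy" (the principal point, pixels), "view" (4x4, takes a point from world to camera coordinates); the wrist camera has in their place "tool_from_camera" (4x4, takes a point from camera to tool coordinates, whose origin is the TCP and whose axes are the flange's). Camera axes: x right, y down, z forward; pixel columns grow to the right and rows downward; lengths in m; the calibration is good to about 2 mm. A picture is of the moment at which its call begins: read the wrist's pose just before it. camera_info takes no time and is no camera call.
- arm.job_done(): hands the job in, once; it reports no verdict.
The state is a dict: "t": time; "q": joint angles; "qd": joint speeds; "joint_efforts": joint torques, N m; "eef_pos": TCP position; "ee_rot": TCP orientation; "force": force on the tool from outside, world axes, zero at the start; "moment": the same for the moment, N m; "width": finger opening in m.
Only numpy, scipy, OpenCV 4.12 (cv2) and the standard library are available. Lean on these libraries where they do the work, as an engineer would, in place of code of your own. Each camera call takes 0.05 s, during which the arm holds its last target. There are 200 camera calls.

## Working session

There is one attempt and no reset: what is moved stays moved. The work goes in short steps, Python scripts to look and compute and a tool call to move; the robot and the scene stay as the last step left them, time stands still between calls to the robot, and variables do not carry over. Pictures are saved under pics/ and viewed, on a budget of 10 in all, crops included, one or two more only if the job needs it, and the job is handed in when it is done.

Besides the shell and the picture viewer there is one more tool, called after "Emit:" by a JSON object that holds its "api" and its "payload", one argument or row to a line. arm_command: Moves the arm, as the interface text tells. Its arguments: {"type":"object","properties":{"motion":{"type":"array","items":{"type":"array"}},"newtons":{"type":"number"}},"required":["motion"]}

```bash
mkdir -p pics
cat > h.py <<'E'
import numpy as np, cv2
from station import arm
from scipy.spatial.transform import Rotation as R
def ray(name,u,v,z,st=None):
    c=arm.camera_info(name); f=240/np.tan(np.radians(c['fov_y'])/2)
    d=np.array([(u-c['cx'])/f,(v-c['cy'])/f,1])
    if name=='wrist':
        st=st or arm.get_state(); T=np.eye(4); T[:3,:3]=R.from_euler('xyz',st['ee_rot']).as_matrix(); T[:3,3]=st['eef_pos']
        M=T@np.array(c['tool_from_camera'])
    else: M=np.linalg.inv(np.array(c['view']))
    o=M[:3,3]; d=M[:3,:3]@d
    return o+d*(z-o[2])/d[2]
def snap(name,fn):
    im=arm.grab_frame(name); cv2.imwrite('pics/'+fn,im[:,:,::-1]); return im
E
python3 - <<'E'
from h import *
print(arm.get_state())
for n in('scene','top','wrist'): print(n,arm.camera_info(n))
snap('top','top1.png')
snap('scene','sc1.png')
E
```

```text
{'t': 0.0, 'q': array([-8.30872732e-01,  3.59347663e-01,  1.10492784e-02, -3.56546315e-04,
       -1.22410528e+00, -2.88091061e-01]), 'qd': array([-0.00190992, -0.0003017 ,  0.00030453,  0.00021836, -0.00039711,
       -0.00036931]), 'joint_efforts': array([ 3.30801277e-04, -5.82726073e+01,  2.93056262e+01,  6.99755609e+00,
        6.77667311e-03, -1.99087417e-04]), 'eef_pos': array([ 0.29448461, -0.60685892,  0.24764271]), 'ee_rot': array([ 3.13995632e+00, -1.35359285e-04, -2.68988143e+00]), 'force': array([ 0.91730003,  0.00700523, -0.14952495]), 'moment': array([-0.02496988,  0.02970663,  0.02095884]), 'width': 0.08763164959994234}
scene {'fov_y': 57.078106229536424, 'cx': 320.7470450434672, 'cy': 234.64605008652342, 'view': array([[ 0.60704674, -0.7943138 , -0.023661  , -0.52158381],
       [-0.50453678, -0.36224187, -0.7837241 ,  0.22116924],
       [ 0.61395186,  0.48769501, -0.62065827,  0.77029969],
       [ 0.        ,  0.        ,  0.        ,  1.        ]])}
top {'fov_y': 51.28693616918452, 'cx': 312.52256194397586, 'cy': 240.16194992628112, 'view': array([[-0.02143843, -0.99957437, -0.0197855 , -0.25291274],
       [-0.99720696,  0.02279549, -0.07112415,  0.52138749],
       [ 0.0715449 ,  0.01820545, -0.99727122,  0.9154924 ],
       [ 0.        ,  0.        ,  0.        ,  1.        ]])}
wrist {'fov_y': 67.57224185659024, 'cx': 319.230309735337, 'cy': 241.48151965241993, 'tool_from_camera': array([[ 2.00391938e-04, -9.67661680e-01, -2.52251528e-01,
         6.79504739e-02],
       [ 9.99999866e-01,  7.36152311e-05,  5.12017803e-04,
        -2.21415601e-04],
       [-4.76890453e-04, -2.52251597e-01,  9.67661565e-01,
        -1.35754745e-01],
       [ 0.00000000e+00,  0.00000000e+00,  0.00000000e+00,
         1.00000000e+00]])}
```

View pics/top1.png

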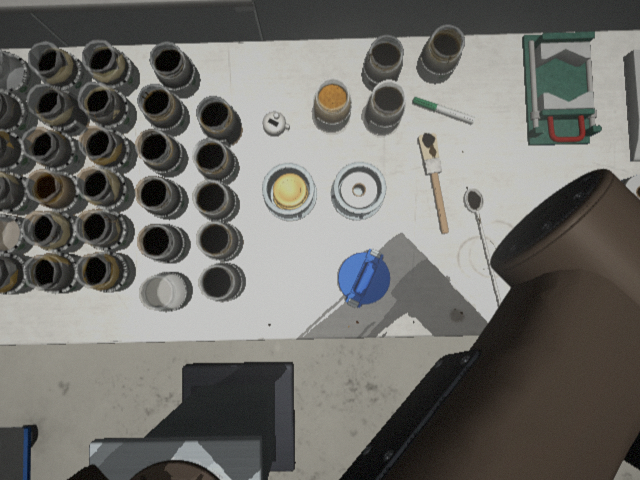

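View pics/sc1.png

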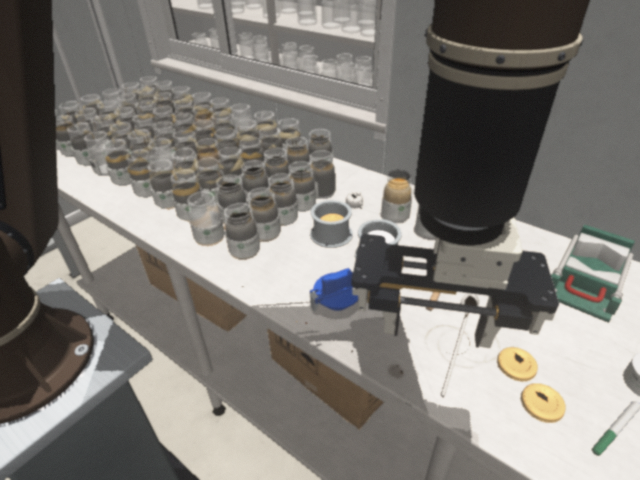

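The gold-cap tub is at about (289,191) in the top view, and the label tub is the one at (358,190). The blue cover is at about (363,278), with its handle running from roughly (353,303) to (375,254).

Run:
```python
from h import *
im=cv2.imread('pics/top1.png')
c=im[140:320,240:420]; cv2.imwrite('pics/c1.png',cv2.resize(c,(720,720),interpolation=cv2.INTER_CUBIC)[:600] if 0 else cv2.resize(c,(600,600),interpolation=cv2.INTER_CUBIC))
print('tub',ray('top',289,191,.066),'wrong',ray('top',358,190,.066))
print('cover plate',ray('top',363,278,.032))
a=ray('top',353,303,.07);b=ray('top',375,254,.07);print(a,b,np.linalg.norm(a-b))
```

```text
tub [ 0.60060737 -0.22538453  0.066     ] wrong [ 0.59935729 -0.34783091  0.066     ]
cover plate [ 0.44347304 -0.35496683  0.032     ]
[ 0.40079448 -0.33333204  0.07      ] [ 0.48505761 -0.37402559  0.07      ] 0.09357478392838597
```

View pics/c1.png

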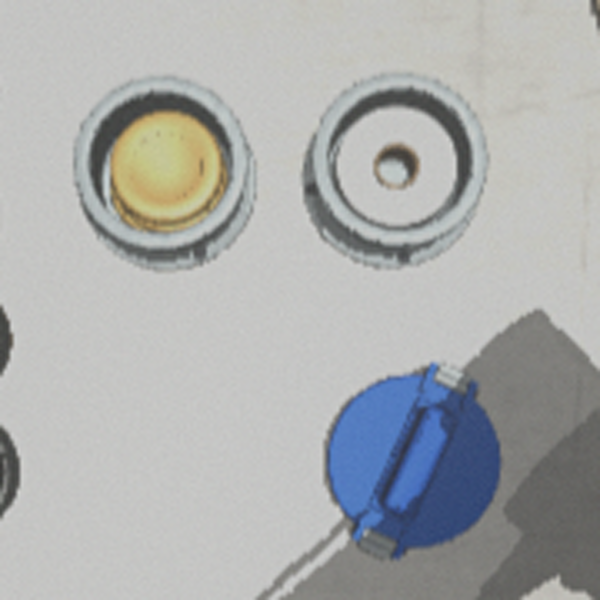

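Enlarged crop: the gold tub's rim centre is at about (288.6,189). The cover plate centre is at about (364,278), and the clip ends are at about (375,252.5) and (353.4,303).

```bash
cat >> h.py <<'E'
def delta(p,yaw=None):
    st=arm.get_state(); Rm=R.from_euler('xyz',st['ee_rot'])
    print('t',st['t'],'pos',st['eef_pos'],'rpy deg',np.degrees(st['ee_rot']))
    print('tool shift mm',Rm.inv().apply(np.array(p)-st['eef_pos'])*1000)
    if yaw is not None:
        y=(yaw-np.degrees(st['ee_rot'][2])+90)%180-90
        G=R.from_euler('z',np.degrees(st['ee_rot'][2])+y,degrees=True)*R.from_euler('x',np.pi)
        print('turn deg (tool rotvec)',np.degrees((Rm.inv()*G).as_rotvec()))
E
python3 - <<'E'
from h import *
print('tub',ray('top',288.6,189,.066))
p=ray('top',364,278,.032);print(p)
a=ray('top',375,252.5,.03);b=ray('top',353.4,303,.03);d=a-b;print(np.linalg.norm(d),(a+b)/2);yaw=np.degrees(np.arctan2(d[1],d[0]));print(yaw)
p[2]=.2; delta(p,yaw)
E
```

```text
tub [ 0.60421436 -0.22473776  0.066     ]
[ 0.44343429 -0.35678098  0.032     ]
0.10007091523828554 [ 0.44401143 -0.35738888  0.03      ]
-24.75999874355352
t 0.1 pos [ 0.2944736  -0.60692517  0.24772128] rpy deg [ 1.79914726e+02 -9.58516555e-03 -1.54120256e+02]
tool shift mm [-243.21359861  159.9677132    47.91872353]
turn deg (tool rotvec) [ 7.54136204e-02 -4.66368510e-02  5.06397255e+01]
```

Emit:
{"api": "arm_command", "payload": {
  "motion": [
    [[-30,20,6],[0,0,0],0.6],
    [[-30,20,6],[0,0,0],0.6],
    [[-30,20,6],[0,0,0],0.6],
    [[-30,20,6],[0,0,0],0.6],
    [[-30,20,6],[0,0,0],0.6],
    [[-30,20,6],[0,0,0],0.6],
    [[-30,20,6],[0,0,0],0.6],
    [[-33,20,6],[0,0,0],0.6],
    [[0,0,0],[0,0,6.3],0.6],
    [[0,0,0],[0,0,6.3],0.6],
    [[0,0,0],[0,0,6.3],0.6],
    [[0,0,0],[0,0,6.3],0.6],
    [[0,0,0],[0,0,6.3],0.6],
    [[0,0,0],[0,0,6.3],0.6],
    [[0,0,0],[0,0,6.3],0.6],
    [[0,0,0],[0,0,6.3],0.6],
    [[0,0,0],[0,0,0],0.6],
    [[0,0,0],[0,0,0],0.6]
  ]
}}

```text
t: 1.6
eef_pos: [0.4433, -0.3571, 0.2003]
ee_rot: [3.142, -0.001, 2.717]
force: [-0.6, -0.6, 0.4]
width: 0.0524
```

Run:
```python
from h import *
print(arm.get_state()); delta([.4437,-.357,.2],-24.8)
snap('wrist','w1.png')
```

```text
{'t': 1.6, 'q': array([-3.34567062e-01,  2.23134941e-01, -2.93831989e-01, -9.19293251e-05,
       -1.05435514e+00, -1.66066704e+00]), 'qd': array([-0.00133659, -0.00212417,  0.00078242,  0.00229456,  0.00047503,
        0.02559829]), 'joint_efforts': array([ 8.40463472e-03, -4.52492058e+01,  2.70003748e+01,  6.40697747e+00,
       -8.74551083e-02, -6.55467622e-01]), 'eef_pos': array([ 0.44326158, -0.35712256,  0.20029686]), 'ee_rot': array([ 3.14156025e+00, -5.30792676e-04,  2.71710948e+00]), 'force': array([-0.55833996, -0.59786501,  0.35341491]), 'moment': array([-0.02900461, -0.01705326,  0.02178581]), 'width': 0.05239641968565752}
t 1.6 pos [ 0.44326158 -0.35712256  0.20029686] rpy deg [ 1.79998143e+02 -3.04121801e-02  1.55678905e+02]
tool shift mm [-0.34919453  0.29223776  0.29668459]
turn deg (tool rotvec) [ 0.00172976 -0.03041976  0.47890492]
```

View pics/w1.png

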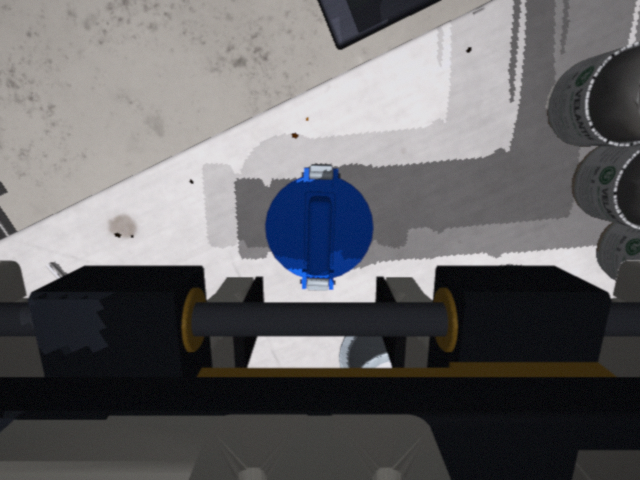

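The handle points straight along the image column at u≈319. The clip ends are at (320,172) and (318,285), and the plate centre is at about (319,228).

Run:
```python
from h import *
p=ray('wrist',319,228,.032);print(p)
a=ray('wrist',320,172,.03);b=ray('wrist',318,285,.03);d=a-b;print(np.linalg.norm(d),(a+b)/2);yaw=np.degrees(np.arctan2(d[1],d[0]));print(yaw)
p[2]=.059; delta(p,yaw)
```

```text
[ 0.44249527 -0.35732012  0.032     ]
0.10122268575421706 [ 0.44515886 -0.35856166  0.03      ]
154.71897541174457
t 1.65 pos [ 0.44330155 -0.35714405  0.20034796] rpy deg [ 1.79997844e+02 -2.51994137e-02  1.55707391e+02]
tool shift mm [  0.6002826   -0.49750175 141.34821425]
turn deg (tool rotvec) [ 0.00193908 -0.02521739  0.98841527]
```

Emit:
{"api": "arm_command", "payload": {
  "motion": [
    [[0,0,30],[0,0,0.7],0.6],
    [[0,0,30],[0,0,0],0.6],
    [[0,0,30],[0,0,0],0.6],
    [[0,0,25],[0,0,0],0.6],
    [[0,0,16],[0,0,0],0.6],
    [[0,0,10],[0,0,0],0.6],
    [[0,0,0],[0,0,0],0.6],
    [[0,0,0],[0,0,0],0.0],
    [[0,0,0],[0,0,0],0.0],
    [[0,0,0],[0,0,0],0.0],
    [[0,0,0],[0,0,0],0.0],
    [[0,0,0],[0,0,0],0.0],
    [[0,0,0],[0,0,0],0.0]
  ],
  "newtons": 60
}}

```text
t: 2.73
eef_pos: [0.4437, -0.3573, 0.0602]
ee_rot: [3.142, 0.001, 2.702]
force: [-0.3, -0.9, 0.1]
width: 0.0182
```

Emit:
{"api": "arm_command", "payload": {
  "motion": [
    [[0,0,-15],[0,0,0],0.0],
    [[0,0,-30],[0,0,0],0.0],
    [[0,0,-35],[0,0,0],0.0],
    [[0,0,-35],[0,0,0],0.0],
    [[-15,10,0],[0,0,0],0.0],
    [[-30,18,0],[0,0,0],0.0],
    [[-30,18,0],[0,0,0],0.0],
    [[-30,18,0],[0,0,0],0.0],
    [[-24,14,0],[0,0,0],0.0],
    [[0,0,0],[0,0,0],0.0],
    [[0,0,0],[0,0,0],0.0],
    [[0,0,0],[0,0,0],0.0]
  ]
}}

```text
t: 3.73
eef_pos: [0.5927, -0.3413, 0.1737]
ee_rot: [-3.142, -0.002, 2.702]
force: [-0.6, -0.2, -1.9]
width: 0.0177
```

Run:
```python
from h import *
st=arm.get_state(); print(st['eef_pos'],st['ee_rot'],st['width'],st['force'])
snap('wrist','w2.png')
```

```text
[ 0.59269288 -0.34126541  0.17371664] [-3.14155551e+00 -1.84858224e-03  2.70163258e+00] 0.017729791563660273 [-0.64561168 -0.24310657 -1.90825597]
```

View pics/w2.png

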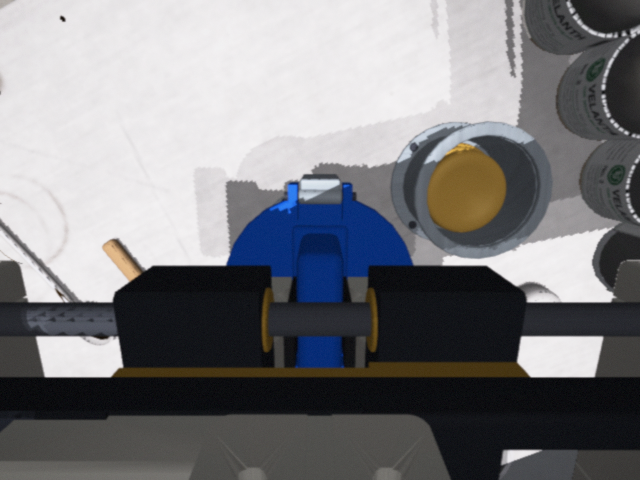

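The cover hangs in the grip with its handle centred at u≈320. The gold tub's rim spans u 414–551 and v 122–257, so its centre is about (482.5,190).

Run:
```python
from h import *
p=ray('wrist',482.5,190,.066);print(p, np.linalg.norm(ray('wrist',414,190,.066)-ray('wrist',551,190,.066)))
print('front clip end u=320',ray('wrist',320,189,.14))
p[2]=.174; delta(p,155)
p[2]=.099; delta(p)
```

```text
[ 0.60293456 -0.22454426  0.066     ] 0.09282760308849562
front clip end u=320 [ 0.54807761 -0.3205982   0.14      ]
t 3.7833 pos [ 0.59243278 -0.34150246  0.17411565] rpy deg [-1.79998260e+02 -7.45427162e-02  1.54770457e+02]
tool shift mm [ 40.35277396 110.27760081   0.16480231]
turn deg (tool rotvec) [-0.00159073 -0.0745461  -0.22954206]
t 3.7833 pos [ 0.59243278 -0.34150246  0.17411565] rpy deg [-1.79998260e+02 -7.45427162e-02  1.54770457e+02]
tool shift mm [ 40.2551978  110.27987853  75.16473881]
```

Emit:
{"api": "arm_command", "payload": {
  "motion": [
    [[8,20,0],[0,0,0],0.0],
    [[12,30,0],[0,0,0],0.0],
    [[12,35,0],[0,0,0],0.0],
    [[8,25,0],[0,0,0],0.0],
    [[0,0,0],[0,0,0],0.0],
    [[0,0,15],[0,0,0],0.0],
    [[0,0,15],[0,0,0],0.0],
    [[0,0,0],[0,0,0],0.0],
    [[0,0,0],[0,0,0],0.0]
  ]
}}

```text
t: 4.53
eef_pos: [0.6029, -0.2255, 0.1445]
ee_rot: [-3.141, -0.001, 2.701]
force: [0.6, 0.3, -1.3]
width: 0.0177
```

Run:
```python
from h import *
delta([.603,-.2247,.100],155)
for z in(.09,.12): print(z,ray('top',217,118,z),ray('top',213,157,z),ray('top',333,97,z))
print(arm.get_state()['force'])
a=snap('scene','sc2.png')
cv2.imwrite('pics/sc2c.png',cv2.resize(a[150:300,220:420,::-1],(800,600),interpolation=cv2.INTER_CUBIC))
```

```text
t 4.5333 pos [ 0.60288685 -0.22548975  0.14447041] rpy deg [-1.79965095e+02 -7.84459159e-02  1.54755091e+02]
tool shift mm [ 0.1735942   0.7896746  44.47021309]
turn deg (tool rotvec) [-0.03473685 -0.07852039 -0.24488477]
0.09 [ 0.72872528 -0.1029861   0.09      ] [ 0.65956823 -0.09544914  0.09      ] [ 0.76054941 -0.30695064  0.09      ]
0.12 [ 0.71891157 -0.1092442   0.12      ] [ 0.65218086 -0.10197167  0.12      ] [ 0.74961916 -0.30605271  0.12      ]
[ 0.60052004  0.30140662 -1.29806403]
```

View pics/sc2c.png

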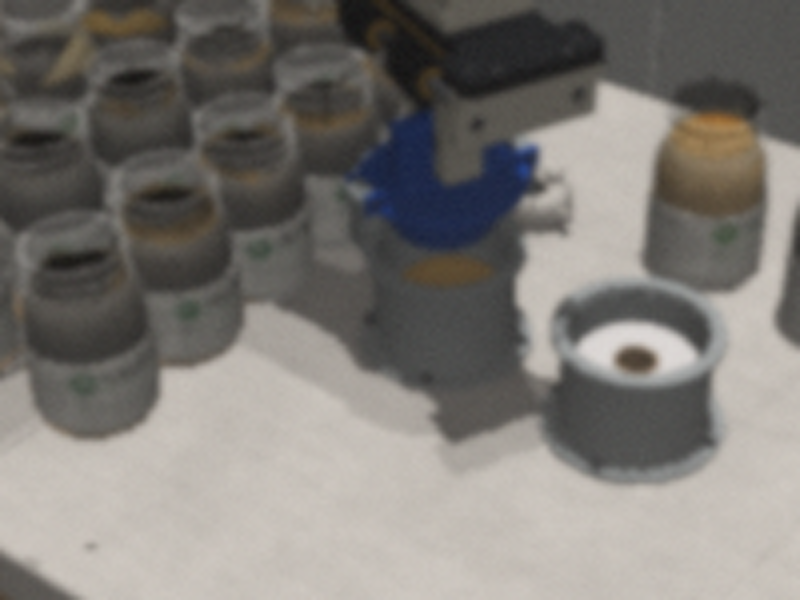

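The cover is above the gold tub at lower centre of the crop, with gold caps visible below it. The jars are clear of the gripper's body. I'll correct y by 0.8 mm and go down.

Emit:
{"api": "arm_command", "payload": {
  "motion": [
    [[0,0.8,6],[0,0,0],0.0],
    [[0,0,6],[0,0,0],0.0],
    [[0,0,5],[0,0,0],0.0],
    [[0,0,4],[0,0,0],0.0],
    [[0,0,4],[0,0,0],0.0],
    [[0,0,4],[0,0,0],0.0],
    [[0,0,0],[0,0,0],0.0],
    [[0,0,0],[0,0,0],0.0]
  ]
}}

```text
t: 5.25
eef_pos: [0.6047, -0.2244, 0.1155]
ee_rot: [-3.141, 0.0, 2.702]
force: [0.7, -0.2, -1.6]
width: 0.0179
```

Emit:
{"api": "arm_command", "payload": {
  "motion": [
    [[0,0,3],[0,0,0],0.0],
    [[0,0,3],[0,0,0],0.0],
    [[0,0,2],[0,0,0],0.0],
    [[0,0,2],[0,0,0],0.0],
    [[0,0,0],[0,0,0],0.0],
    [[0,0,0],[0,0,0],0.0]
  ]
}}

```text
t: 5.75
eef_pos: [0.6045, -0.2243, 0.1052]
ee_rot: [3.141, -0.0, 2.701]
force: [1.1, -0.3, -2.6]
width: 0.0174
```

Emit:
{"api": "arm_command", "payload": {
  "motion": [
    [[0,0,1.5],[0,0,0],0.0],
    [[0,0,1.5],[0,0,0],0.0],
    [[0,0,0],[0,0,0],0.0],
    [[0,0,0],[0,0,0],0.0]
  ]
}}

```text
t: 6.08
eef_pos: [0.604, -0.2243, 0.1021]
ee_rot: [-3.141, -0.001, 2.701]
force: [1.3, -0.4, -2.1]
width: 0.0172
```

Run:
```python
from h import *
print(arm.get_state()['force'],arm.get_state()['moment'])
a=snap('scene','sc3.png')
cv2.imwrite('pics/sc3c.png',cv2.resize(a[150:270,270:430,::-1],(800,600),interpolation=cv2.INTER_CUBIC))
```

```text
[ 1.29950306 -0.44741753 -2.09309497] [-0.20573257 -0.39541602 -0.00574154]
```

View pics/sc3c.png

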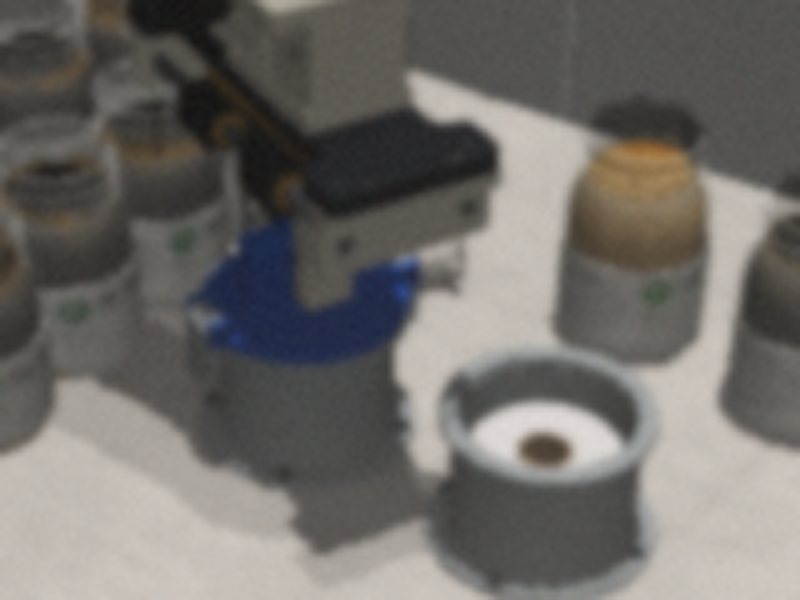

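Emit:
{"api": "arm_command", "payload": {
  "motion": [
    [[0,0,1],[0,0,0],0.0],
    [[0,0,1],[0,0,0],0.0],
    [[0,0,0],[0,0,0],0.0],
    [[0,0,0],[0,0,0],0.0]
  ]
}}

```text
t: 6.47
eef_pos: [0.6041, -0.2243, 0.1004]
ee_rot: [-3.141, -0.001, 2.702]
force: [-0.3, 1.3, -2.2]
width: 0.0178
```

Emit:
{"api": "arm_command", "payload": {
  "motion": [
    [[0,0,1],[0,0,0],0.0],
    [[0,0,1],[0,0,0],0.0],
    [[0,0,0],[0,0,0],0.0],
    [[0,0,0],[0,0,0],0.0]
  ]
}}

```text
t: 6.8
eef_pos: [0.6042, -0.2243, 0.1002]
ee_rot: [-3.141, 0.001, 2.702]
force: [-4.4, 2.8, 10.1]
width: 0.0178
```

Emit:
{"api": "arm_command", "payload": {
  "motion": [
    [[0,0,1],[0,0,0],0.0],
    [[0,0,1],[0,0,0],0.0],
    [[0,0,0],[0,0,0],0.0],
    [[0,0,0],[0,0,0],0.0]
  ]
}}

```text
t: 7.13
eef_pos: [0.6042, -0.2243, 0.1001]
ee_rot: [-3.141, 0.001, 2.702]
force: [-9.2, 5.6, 24.4]
width: 0.0174
```

Contact came at z = 0.100 with a sharp rise in force, which looks like fully home. I'll confirm with a gentle tug upward.

Emit:
{"api": "arm_command", "payload": {
  "motion": [
    [[0,0,-2],[0,0,0],0.0],
    [[0,0,-2],[0,0,0],0.0],
    [[0,0,-1],[0,0,0],0.0],
    [[0,0,0],[0,0,0],0.0],
    [[0,0,0],[0,0,0],0.0]
  ]
}}

```text
t: 7.55
eef_pos: [0.6042, -0.2243, 0.1011]
ee_rot: [-3.141, -0.001, 2.701]
force: [-0.4, -0.3, -2.0]
width: 0.0173
```

Emit:
{"api": "arm_command", "payload": {
  "motion": [
    [[0,0,-1],[0,0,0],0.0],
    [[0,0,-1],[0,0,0],0.0],
    [[0,0,0],[0,0,0],0.0],
    [[0,0,0],[0,0,0],0.0]
  ]
}}

```text
t: 7.88
eef_pos: [0.604, -0.2242, 0.1025]
ee_rot: [-3.141, -0.001, 2.701]
force: [2.6, -0.9, -10.1]
width: 0.0177
```

Run:
```python
from h import *
print(arm.get_state()['force'],arm.get_state()['moment'])
a=snap('wrist','w4.png')
```

```text
[  2.64703202  -0.94482784 -10.05471171] [-0.40728998 -0.78952651  0.00571552]
```

View pics/w4.png

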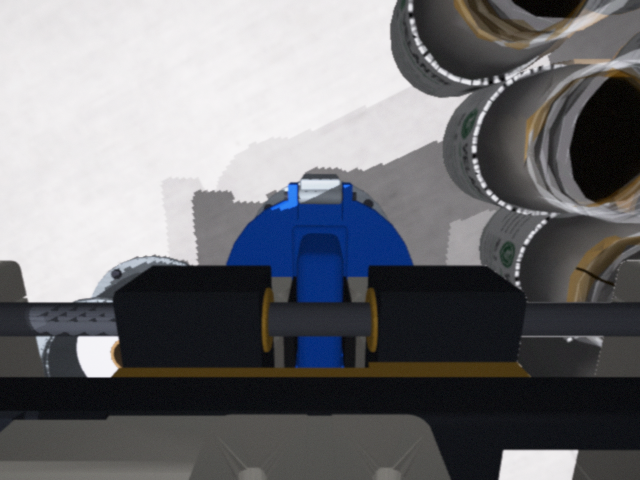

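Emit:
{"api": "arm_command", "payload": {
  "motion": [
    [[0,0,2],[0,0,0],0.0],
    [[0,0,2],[0,0,0],0.0],
    [[0,0,2],[0,0,0],0.0],
    [[0,0,0],[0,0,0],0.0],
    [[0,0,0],[0,0,0],0.0]
  ]
}}

```text
t: 8.35
eef_pos: [0.6048, -0.2245, 0.1002]
ee_rot: [-3.142, 0.002, 2.702]
force: [-5.0, 3.6, 11.8]
width: 0.0177
```

Run:
```python
from h import *
s=arm.get_state();Rm=R.from_euler('xyz',s['ee_rot']).inv()
print(s['eef_pos'],'tool F',Rm.apply(s['force']),'tool M',Rm.apply(s['moment']),s['ee_rot'])
```

```text
[ 0.60479544 -0.22451621  0.10020265] tool F [  6.07056731   1.13484594 -11.82221396] tool M [-0.11010628  2.0377638   0.04138963] [-3.14150566e+00  2.03970443e-03  2.70235959e+00]
```

Emit:
{"api": "arm_command", "payload": {
  "motion": [
    [[0,0,-3],[0,0,0],0.0],
    [[0,0,0],[0,0,0],0.0],
    [[0,0,0],[0,0,0],0.5],
    [[0,0,0],[0,0,0],0.5],
    [[0,0,0],[0,0,0],0.5],
    [[0,0,0],[0,0,0],0.5],
    [[0,0,-15],[0,0,0],0.5],
    [[0,0,-30],[0,0,0],0.5],
    [[0,0,-35],[0,0,0],0.5],
    [[0,0,-35],[0,0,0],0.5],
    [[-25,0,-20],[0,0,0],0.5],
    [[-25,0,0],[0,0,0],0.5],
    [[0,0,0],[0,0,0],0.5],
    [[0,0,0],[0,0,0],0.5],
    [[0,0,0],[0,0,0],0.5]
  ]
}}

```text
t: 9.6
eef_pos: [0.6491, -0.2455, 0.2346]
ee_rot: [-3.141, -0.002, 2.701]
force: [-0.1, -0.6, -0.0]
width: 0.0437
```

Run:
```python
from h import *
s=arm.get_state();print(s['eef_pos'],s['ee_rot'],s['force'],s['moment'])
a=snap('wrist','w5.png')[:,:,::-1]
b=snap('scene','sc5.png')[:,:,::-1]
cv2.imwrite('pics/m5.png',np.hstack([cv2.resize(a[60:300,220:420],(400,480),interpolation=cv2.INTER_CUBIC),cv2.resize(b[185:265,290:357],(400,480),interpolation=cv2.INTER_CUBIC)]))
```

```text
[ 0.64906444 -0.24553458  0.23458774] [-3.14124962e+00 -1.64653413e-03  2.70123083e+00] [-0.08123867 -0.57628495 -0.03334137] [-0.0759996   0.02177752 -0.03382172]
```

View pics/m5.png

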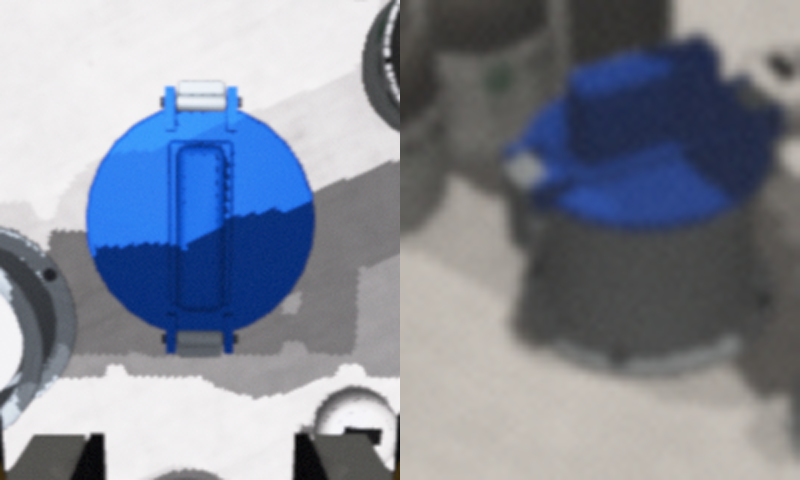

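The left half shows the wrist view: cover seated on the tub, plate centre at about (320.3,169), clip ends at (320.5,107) and (320.5,231), looking symmetric. The scene half is too coarse to judge whether the clips have snapped. I'll probe by pressing on each end of the handle with the fingers shut.

Run:
```python
from h import *
p=ray('wrist',320.3,169.3,.072);print(p)
a=cv2.imread('pics/w5.png').astype(int)
m=((a[:,:,0]>a[:,:,2]*1.6+15)).astype(np.uint8)
cs,_=cv2.findContours(m[:265],cv2.RETR_EXTERNAL,cv2.CHAIN_APPROX_NONE)
c=max(cs,key=cv2.contourArea)[:,0].astype(float); c=c[abs(c[:,0]-320)>24]
from scipy.optimize import least_squares
# project rim ring
ci=arm.camera_info('wrist');f=240/np.tan(np.radians(ci['fov_y'])/2);s=arm.get_state()
T=np.eye(4);T[:3,:3]=R.from_euler('xyz',s['ee_rot']).as_matrix();T[:3,3]=s['eef_pos'];V=np.linalg.inv(T@np.array(ci['tool_from_camera']))
th=np.linspace(0,2*np.pi,720)
def res(q):
    P=R.from_euler('xy',q[3:]).apply(np.c_[.0475*np.cos(th),.0475*np.sin(th),0*th])+q[:3]
    k=P@V[:3,:3].T+V[:3,3];uv=np.c_[f*k[:,0]/k[:,2]+ci['cx'],f*k[:,1]/k[:,2]+ci['cy']]
    d=c[:,None]-uv;n=np.hypot(d[...,0],d[...,1]);i=n.argmin(1);cen=uv.mean(0)
    return np.hypot(*(c-cen).T)-np.hypot(*(uv[i]-cen).T)
for q in([*p,0,0],):
    r=least_squares(res,q,x_scale=[.01,.01,.01,.05,.05],diff_step=1e-4);print(r.x,np.std(r.fun))
r=least_squares(lambda q:res([*q,0,0]),p,diff_step=1e-4);print(r.x,np.std(r.fun))
p[2]=.150;delta(p,155)
```

```text
[ 0.60291106 -0.22323395  0.072     ]
[ 0.6037777  -0.22426225  0.06500702 -0.06226565 -0.14933899] 0.3147797004105538
[ 0.60489711 -0.22473335  0.06480914] 0.31779043094100234
t 9.7 pos [ 0.64889977 -0.24543927  0.23502347] rpy deg [-1.79978347e+02 -6.47977223e-02  1.54788113e+02]
tool shift mm [50.97030715  0.53249028 85.08097728]
turn deg (tool rotvec) [-0.02153271 -0.06483768 -0.21187468]
```

Emit:
{"api": "arm_command", "payload": {
  "motion": [
    [[25,0,20],[0,0,0],0.0],
    [[25,0,25],[0,0,0],0.0],
    [[21,0,25],[0,0,0],0.0],
    [[0,0,15],[0,0,0],0.0],
    [[0,0,0],[0,0,0],0.0],
    [[0,0,6],[0,0,0],0.0],
    [[0,0,6],[0,0,0],0.0],
    [[0,0,4],[0,0,0],0.0],
    [[0,0,2],[0,0,0],0.0],
    [[0,0,0],[0,0,0],0.0],
    [[0,0,0],[0,0,0],0.0]
  ]
}}

```text
t: 10.62
eef_pos: [0.5857, -0.2155, 0.1328]
ee_rot: [3.142, 0.0, 2.701]
force: [-0.0, -0.5, -0.4]
width: 0.0007
```

Emit:
{"api": "arm_command", "payload": {
  "motion": [
    [[0,0,1],[0,0,0],0.0],
    [[0,0,1],[0,0,0],0.0],
    [[0,0,0],[0,0,0],0.0],
    [[0,0,0],[0,0,0],0.0]
  ]
}}

```text
t: 10.95
eef_pos: [0.5858, -0.2155, 0.1323]
ee_rot: [3.142, 0.002, 2.702]
force: [-2.8, 2.2, 10.6]
width: 0.0002
```

Emit:
{"api": "arm_command", "payload": {
  "motion": [
    [[0,0,1],[0,0,0],0.0],
    [[0,0,1],[0,0,0],0.0],
    [[0,0,0],[0,0,0],0.0],
    [[0,0,0],[0,0,0],0.0]
  ]
}}

```text
t: 11.28
eef_pos: [0.5858, -0.2156, 0.1322]
ee_rot: [-3.142, 0.003, 2.703]
force: [-8.8, 5.5, 23.7]
width: 0.0006
```

Emit:
{"api": "arm_command", "payload": {
  "motion": [
    [[0,0,-10],[0,0,0],0.0],
    [[-20,0,0],[0,0,0],0.0],
    [[-20,0,0],[0,0,0],0.0],
    [[0,0,0],[0,0,0],0.0],
    [[0,0,5],[0,0,0],0.0],
    [[0,0,4],[0,0,0],0.0],
    [[0,0,0],[0,0,0],0.0],
    [[0,0,0],[0,0,0],0.0]
  ]
}}

```text
t: 11.95
eef_pos: [0.6221, -0.2327, 0.1323]
ee_rot: [-3.142, 0.003, 2.703]
force: [-2.5, 1.8, 16.0]
width: 0.0003
```

Emit:
{"api": "arm_command", "payload": {
  "motion": [
    [[0,0,1],[0,0,0],0.0],
    [[0,0,1],[0,0,0],0.0],
    [[0,0,0],[0,0,0],0.0],
    [[0,0,0],[0,0,0],0.0]
  ]
}}

```text
t: 12.28
eef_pos: [0.6221, -0.2327, 0.1322]
ee_rot: [-3.142, 0.004, 2.703]
force: [-7.7, 3.2, 25.8]
width: 0.0008
```

Emit:
{"api": "arm_command", "payload": {
  "motion": [
    [[0,0,-10],[0,0,0],0.0],
    [[0,0,-30],[0,0,0],0.0],
    [[0,0,-35],[0,0,0],0.0],
    [[-15,0,-35],[0,0,0],0.0],
    [[-20,0,0],[0,0,0],0.0],
    [[0,0,0],[0,0,0],0.0],
    [[0,0,0],[0,0,0],0.0]
  ]
}}

```text
t: 12.87
eef_pos: [0.653, -0.2472, 0.237]
ee_rot: [3.141, -0.001, 2.701]
force: [0.3, 0.8, -0.5]
width: 0.0005
```

Run:
```python
from h import *
s=arm.get_state();print(s['t'],s['eef_pos'],s['force'])
a=snap('wrist','w6.png')[:,:,::-1]
cv2.imwrite('pics/w6c.png',cv2.resize(a[40:240,220:420],(600,600),interpolation=cv2.INTER_CUBIC))
```

```text
12.8667 [ 0.65298045 -0.24715854  0.23704525] [ 0.32385607  0.75901924 -0.51911917]
```

View pics/w6c.png

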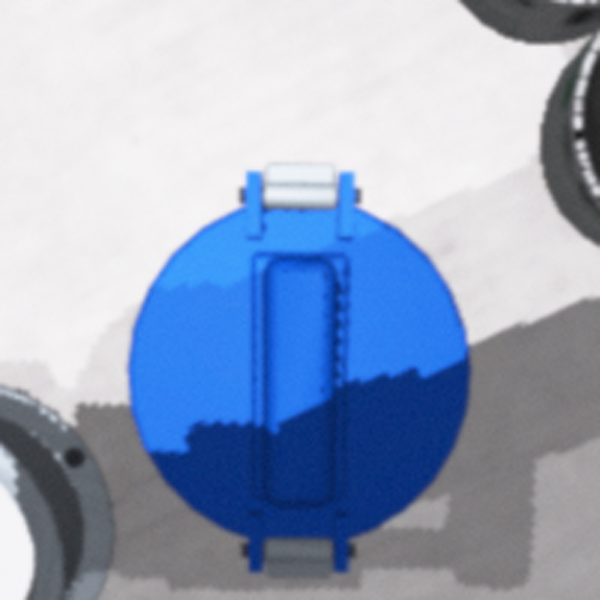

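Run:
```python
import cv2,numpy as np
for n in('w2','w4'):
    a=cv2.imread(f'pics/{n}.png')[165:212,310:332]; print(n,a[:,:,2].mean(1).astype(int).tolist())
```

```text
w2 [156, 149, 144, 138, 131, 126, 127, 128, 119, 81, 61, 60, 62, 85, 141, 192, 219, 221, 218, 215, 212, 211, 209, 198, 165, 133, 127, 133, 136, 136, 131, 124, 113, 100, 92, 86, 82, 73, 60, 31, 13, 9, 9, 11, 10, 10, 9]
w4 [227, 220, 197, 164, 137, 126, 125, 124, 113, 79, 64, 63, 65, 88, 144, 198, 225, 226, 223, 220, 217, 217, 215, 202, 165, 137, 134, 140, 144, 144, 141, 132, 119, 104, 95, 90, 84, 76, 60, 31, 13, 10, 9, 10, 10, 10, 9]
```

The front clip looks the same in the rest picture and the seated one: its edges fall on the same rows, so it has sprung back straight. The cover is seated, so I'm handing in.

```bash
python3 -c "
from station import arm
print(arm.job_done())"
```

```text
the job is handed in; nothing more can be done
None
```

The blue cover is on the tub with the gold caps. I pressed it home, let go and handed the job in at about 13 s with the arm well clear; the hand-in gives no verdict.

**What I did:** I gripped the cover by its handle and lowered it into the tub. I pressed to about 24 N, where it stopped moving and the force climbed sharply. After letting go, I pressed on each end of the handle with the fingers shut, to about 24 N and 26 N.

**Checks that passed:**
- **Height and level:** both handle ends stopped the fingers at the same TCP height, 0.1322 m. That puts the handle top at about 0.110 m, the fully home height, and level along the handle.
- **Centring:** the cover's centre measured within about 2 mm of the tub's axis.
- **Clips holding:** a gentle upward pull of about 8 N beyond the cover's weight did not lift it off.
- **Front clip:** it looks the same in the pictures at rest and seated, so it has sprung back straight.

**Less certain:**
- **No snap seen:** I never saw the 10–16 N snap peak, because forces were only read at the end of each move.
- **Back clip:** I did not measure its angle. I infer it is snapped from the level seating and the press on its end.
- **First press:** it showed a sideways force of up to about 11 N and an off-centre moment.
- **Camera fit:** the plate height came out about 7 mm low and its tilt could not be determined, so I relied on the pressing test instead.

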